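# Press a freshly glued carton and hold the press at level

## Robot

A 6-joint arm with a two-finger parallel gripper is mounted at the origin on the work surface. World frame = base frame: x ahead of the robot, y to its left, z up, the work surface at z = 0. Lengths are in m, angles in rad, forces in N, time in s.
With the tool pointing down it reaches from about 0.375 to 0.975 m from the base axis. Payload 3.8 kg.
Tool frame: the origin (TCP) lies midway between the tips of the shut fingers; the grasp point (between the pads) lies 19 mm behind it; z points along the fingers, y is the direction in which the jaws open and shut (so a half turn about z gives the same grasp; the last joint's range is limited). The gripper opens to 85 mm and grips with 20 to 120 N. Pads are 22 mm wide; open, the fingers measure 114 mm over their backs; the gripper's body (76 mm by 85 mm) begins 54 mm behind the grasp point. The pads swing forward as they close: fully open they stand 13 mm farther back than shut.
Start: joints at [1.243, 0.264, 1.604, -0, 1.274, -0.037], TCP at [0.194, 0.647, 0.231] pointing down, gripper open.
Joint ranges: [-2.63, 2.63], [-0.94, 2.18], [0.31, 2.57], [-1.31, 4.45], [0, 2.66], [-2.55, 2.55]. Speed limits (rad/s): [2.57, 2.57, 3.14, 3.14, 3.14, 3.14].

## Interface

Orientations are given as a rotation vector (axis times angle).
In Python, from workcell import readout, read_camera, camera_params, bot gives the robot as it stands.
- The arm moves only by the tool apply_moves, never from a script. Its argument "plan" is a list that holds one entry, the list of rows, each a list of 7 numbers: the shift along the tool's x, y, z each as a share of 1000 mm, from -1 to 1, then the turn, a rotation vector about the tool's x, y, z each as a share of pi rad, from -1 to 1, then the gripper command: -1 is fully open, 1 is shut, values between are in proportion. A call has exactly 8 rows; each row is the pose to reach, as a shift and turn from the pose commanded when the call began, along the tool's axes at that moment, turning the shorter way round; what a row does not reach only later rows make up. A row lasts 1/12 s, in which the tool goes at most 41.7 mm and 7.16 degrees, less where a joint would pass 70% of its speed; a pose out of reach is approached as far as the arm can. A call with a number of a shift or a turn outside -1 to 1 is refused whole. A call with a gripper value outside its range is refused whole. The fingers move at their own pace and stop on an object; "force" is the grip in N (left out, the last holds). Time passes only in rows, so rows that repeat a pose let the fingers close, or fill a call up. It gives the time, the measured TCP pose, the force and the opening at its end, in the units of the state.
- readout.read_state(): the state, without advancing time (a new reading comes with each control period).
- read_camera(name): name is "side" or "top" or "wrist"; returns the picture (420x560x3 uint8, red, green, blue); there is no depth.
- camera_params(name): a dict with "fovy" (degrees; the focal length in pixels is half the picture's height over the tangent of half this angle, whatever the lens; pixels are square), "cx", "cy" (the principal point, pixels), "rvec" (rotation vector, rad) and "tvec" (3), from world to camera coordinates, as OpenCV has them; the wrist camera has in their place "hand_eye" (4x4, takes a point from camera to tool coordinates, whose origin is the TCP and whose axes are the flange's). Camera axes: x right, y down, z forward; pixel columns grow to the right and rows downward; lengths in m; the calibration is good to about 2 mm. A picture is of the moment at which its call begins: read the wrist's pose just before it. camera_params takes no time and is no camera call.
- bot.finish_job(): hands the job in, once; it reports no verdict.
The state is a dict: "time": time; "q": joint angles; "joint_vel": joint speeds; "joint_torque": joint torques, N m; "tool_pos": TCP position; "tcp_rot": TCP orientation; "wrist_force": force on the tool from outside, world axes, zero at the start; "torque": the same for the moment, N m; "width": opening from 0.0 (shut) to 1.0 (fully open).
Only numpy, scipy, OpenCV 4.12 (cv2) and the standard library are available. Lean on these libraries where they do the work, as an engineer would, in place of code of your own. Each camera call takes 0.05 s, during which the arm holds its last target.

## Task

The flap glue of the small carton with the orange band must set under pressure: put that carton flat into the yellow-rimmed tray of the bench press and let go of it. Then pull the press's spring-loaded handle down until the blue fork arms are level, not clearly past level, and finish still holding the handle there so the pad stays pressed on the carton. Leave the other cartons and the things lying about where they are.

Things in the scene. Friction and masses are not known exactly. Their poses are not given: they have to be found in the camera images.
- carton_orange: the carton to be pressed: small closed kraft carton with an ORANGE band round one end; 90 x 60 x 60 mm, 0.14 to 0.3 kg; origin at the centre of its underside, x along the 90 mm side, z up. Half-turned in the tray is just as good.
- carton_green: a carton like it with a GREEN band, not to be moved; 90 x 60 x 60 mm, 0.14 to 0.3 kg; origin at the centre of its underside, x along the 90 mm side, z up
- carton_white: a carton like it with a WHITE band, not to be moved; 90 x 60 x 60 mm, 0.14 to 0.3 kg; origin at the centre of its underside, x along the 90 mm side, z up
- press: base of the bench press, grey, fixed to the table, 270 x 190 mm, plate top 20 mm above the table; origin on the table under the middle of its tray, x axis towards its hinge (roughly away from the robot), z up
- tray (a point): middle of the tray's floor (20 mm above the table, axes as the press). The tray is a yellow rim on the plate: inside 100 mm (press x) x 70 mm (press y), rim 6 mm thick and 12 mm high
- hinge (a point): middle of the hinge axis, which runs along the press's y: 100 mm beyond the tray's middle in press x, 110 mm above the table, between two grey cheeks (at y = +-88 mm, 12 mm thick, 50 mm along x, tops 132 mm above the table); axes as the press
- lever (a joint): swing of the press's blue fork about its hinge, rad: 0 = upright (its spring keeps it there; tray free from above), grows as the handle comes towards the robot and down, 1.571 = arms level, 1.78 = stop. Pull needed at the handle: about 2 N at first, some 10 N at level with a carton under the pad; let go, it springs back up
- handle: the fork's black cross bar, to be gripped: a freely turning round sleeve, 18 mm thick, 134 mm clear between the fork arms (10 mm wide, 18 mm deep); origin at the bar's middle, y along the bar. It is 210 mm from the hinge axis: 320 mm above the table with the fork upright; level, 110 mm above it and 110 mm on the robot's side of the tray's middle
- pad: black rubber pad, 44 mm across, on a sprung plunger through the fork's cross piece, 100 mm from the hinge; origin on the plunger axis in line with the fork arms when relaxed, face 38 mm from it. Faces the robot with the fork upright, down when level. Meets a carton in the tray at about 1.49 rad; at level the plunger has given by 8 mm (about 9 N)
- tape_roll: roll of brown tape lying flat, 90 mm across, 48 mm high, origin under its centre; not to be moved
- mug: white mug, 76 mm across, 90 mm high, origin under its centre; not to be moved
- jug: white plastic jug with black cap, 104 mm across, 183 mm high, origin under its centre; not to be moved
- marker: blue marker pen lying down, 130 mm long, 20 mm thick, origin under its middle; not to be moved
Not all that is in view belongs to the job. What is shaped like the carton_orange but black or purple is not meant.

How it is judged:
By the outcome, as a careful person would: the job done as asked, in the order asked, and still so for the second after the job is handed in, while the arm keeps its last pose, push and grip.
It also fails if it takes over 54 s, if anything falls off the work surface, if the arm or the gripper's body presses on something with over 40 N, if the wrist force passes 120 N, or if a joint passes its speed limit or range.

## Working session

There is one attempt and no reset: what is moved stays moved. The work goes in short steps, Python scripts to look and compute and a tool call to move; the robot and the scene stay as the last step left them, time stands still between calls to the robot, and variables do not carry over. Pictures are saved under pics/ and viewed, and the job is handed in when it is done.

Besides the shell and the picture viewer there is one more tool, called after ">>>" by a JSON object that holds its "op" and its "data", one argument or row to a line. apply_moves: Moves the arm, as the interface text tells. Shift numbers are shares of 1000 mm and turn numbers shares of pi rad, none past 1 either way. Its arguments: {"type":"object","properties":{"plan":{"type":"array","items":{"type":"array","items":{"type":"array","items":{"type":"number","minimum":-1,"maximum":1}}}},"force":{"type":"number"}},"required":["plan"]}

```bash
ls; mkdir -p pics; python3 - <<'E'
from workcell import readout, read_camera, camera_params, bot
import cv2
print(readout.read_state())
for n in ("side","top","wrist"):
    cv2.imwrite(f"pics/{n}0.png",read_camera(n)[:,:,::-1]); print(n,camera_params(n))
E
```

```text
pics
{'time': 0.0, 'q': array([ 1.24306469e+00,  2.64724810e-01,  1.60537147e+00, -5.61679608e-06,
        1.27374017e+00, -3.69245313e-02]), 'joint_vel': array([ 0.00047826, -0.00026738,  0.00098815, -0.00148726,  0.00040444,
       -0.00144704]), 'joint_torque': array([ 2.09431499e-03, -5.15112233e+01, -3.67317581e+01,  9.82926440e-05,
        1.29420016e-02,  1.05218166e-05]), 'tool_pos': array([0.19331982, 0.64594886, 0.22998252]), 'tcp_rot': array([-0.45512978, -3.1080422 ,  0.0034672 ]), 'wrist_force': array([ 0.15146113,  0.42048487, -0.72628924]), 'torque': array([ 0.02381802,  0.00347964, -0.00063897]), 'width': 0.9994165138901548}
side {'fovy': 54.26058149359566, 'cx': 280.9119929774226, 'cy': 219.5376217130941, 'rvec': array([ 2.21364483, -0.18478146,  0.12264284]), 'tvec': array([-0.57581562,  0.21655644,  1.1298578 ])}
top {'fovy': 53.65900995497053, 'cx': 275.68640015658355, 'cy': 217.72816928624277, 'rvec': array([ 2.19203808, -2.17433836,  0.08827646]), 'tvec': array([-0.02272171,  0.56592174,  1.48226469])}
wrist {'fovy': 66.10182409855143, 'cx': 273.79979544810004, 'cy': 210.38388504692878, 'hand_eye': array([[-1.16301108e-04, -9.64584379e-01, -2.63774454e-01,
         6.65523138e-02],
       [ 9.99999906e-01, -2.05337344e-06, -4.33402261e-04,
         3.90337625e-05],
       [ 4.17511423e-04, -2.63774480e-01,  9.64584288e-01,
        -1.42613454e-01],
       [ 0.00000000e+00,  0.00000000e+00,  0.00000000e+00,
         1.00000000e+00]])}
```

View pics/side0.png

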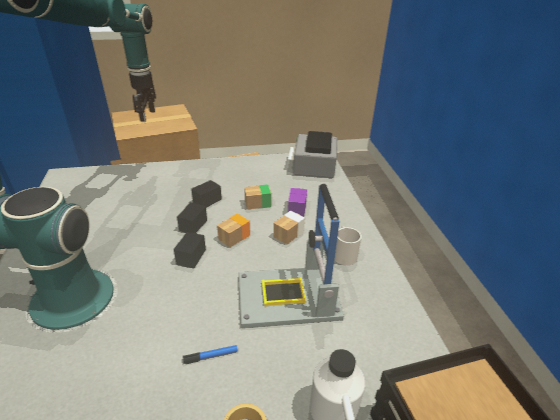

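View pics/top0.png

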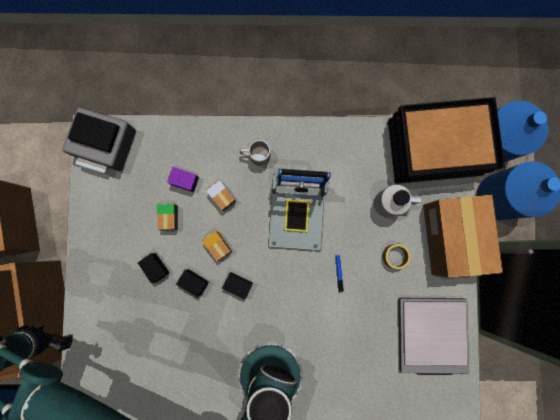

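View pics/wrist0.png

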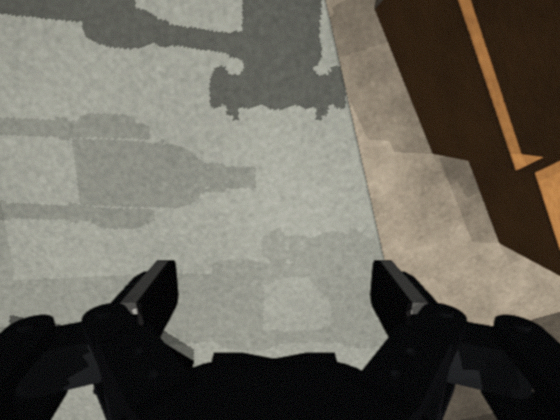

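The side view shows the orange-band carton at about (234,230) and the tray at (284,292). In the top view they're at (217,246) and (297,215). The fork is upright. Next I'll zoom in and mask by colour.

```bash
cat > h.py <<'E'
import numpy as np, cv2
from scipy.spatial.transform import Rotation as R
from workcell import readout, read_camera, camera_params, bot
def K(p):
    f=210/np.tan(np.radians(p['fovy'])/2); return np.array([[f,0,p['cx']],[0,f,p['cy']],[0,0,1]])
def cam(n,state=None):
    p=camera_params(n)
    if n=='wrist':
        T=np.eye(4);T[:3,:3]=R.from_rotvec(state['tcp_rot']).as_matrix();T[:3,3]=state['tool_pos']
        M=T@p['hand_eye']; return K(p),M[:3,:3],M[:3,3]
    Rm=cv2.Rodrigues(p['rvec'])[0]; return K(p),Rm.T,-Rm.T@p['tvec']
def ray(c,uv):
    d=c[1]@np.linalg.inv(c[0])@np.array([uv[0],uv[1],1.]); return c[2],d/np.linalg.norm(d)
def onz(c,uv,z):
    o,d=ray(c,uv); return o+d*(z-o[2])/d[2]
def tri(c1,u1,c2,u2):
    a=[];b=[];rs=[ray(c1,u1),ray(c2,u2)]
    A=sum(np.eye(3)-np.outer(d,d) for o,d in rs); B=sum((np.eye(3)-np.outer(d,d))@o for o,d in rs)
    X=np.linalg.solve(A,B); return X,[np.linalg.norm(np.cross(X-o,d)) for o,d in rs]
def proj(c,X):
    x=c[0]@(c[1].T@(np.asarray(X)-c[2])); return x[:2]/x[2]
E
python3 - <<'E'
import cv2
t=cv2.imread('pics/top0.png');s=cv2.imread('pics/side0.png')
a=cv2.resize(t[160:280,190:340],None,fx=5,fy=5,interpolation=cv2.INTER_CUBIC);cv2.imwrite('pics/tz.png',a)
a=cv2.resize(s[170:330,200:360],None,fx=3.7,fy=3.7,interpolation=cv2.INTER_CUBIC);cv2.imwrite('pics/sz.png',a)
from h import *
for n,im in (('top',t),('side',s)):
    h=cv2.cvtColor(im,cv2.COLOR_BGR2HSV)
    for nm,lo,hi in (('orange',(5,170,80),(22,255,255)),('yellow',(24,130,100),(34,255,255)),('blue',(105,80,60),(125,255,255))):
        m=cv2.inRange(h,lo,hi)
        nn,l,st,ce=cv2.connectedComponentsWithStats(m)
        for i in range(1,nn):
            if st[i,4]>25: print(n,nm,st[i],ce[i].round(1))
E
```

```text
top orange [203 232  19  16 158] [211.7 239.3]
top yellow [284 215  24  17  92] [296.4 225.9]
top blue [ 497  100   52   56 2203] [521.7 127.3]
top blue [ 505  161   55   56 2452] [532.1 188.7]
top blue [278 169  46  14 234] [300.2 178.4]
top blue [336 255   6  26 113] [338.5 267.6]
side orange [231 214  18  24 189] [242.1 223.9]
side yellow [262 277  44  29 447] [282.4 291.6]
side blue [  370     0   190   383 48103] [482.6 142.8]
side blue [    0    12   119   183 15675] [ 50.2 102.1]
side blue [317 192  22  92 662] [327.6 238.8]
side blue [314 242   6   7  27] [317.2 244.8]
side blue [199 345  39  14 248] [218.1 351.7]
```

View pics/tz.png

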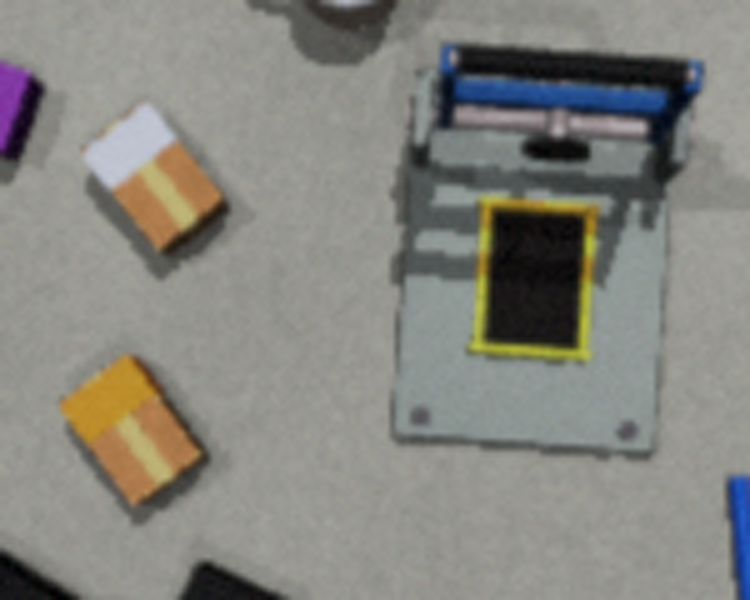

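View pics/sz.png

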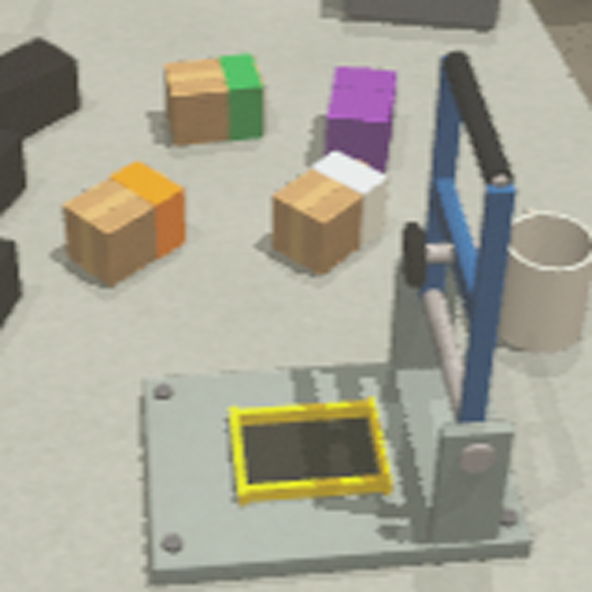

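```bash
python3 - <<'E'
from h import *
T=cam('top');S=cam('side')
t=lambda u:[(u[0]+.5)/5-.5+190,(u[1]+.5)/5-.5+160]
s=lambda u:[(u[0]+.5)/3.7-.5+200,(u[1]+.5)/3.7-.5+170]
P=dict(cN=((130,356),(185,187)),cL=((62,406),(138,163)),cF=((135,505),(65,208)),cR=((195,460),(110,231)),
 t1=((480,198),(375,398)),t2=((598,205),(390,492)),t3=((588,360),(240,503)),t4=((472,352),(230,408)),
 hL=((458,52),(455,57)),hR=((690,66),(502,178)))
for k,(a,b) in P.items():
    X,e=tri(T,t(a),S,s(b)); print(k,X.round(4),np.round(e,4))
print(T[2],S[2])
E
```

```text
cN [0.5154 0.1921 0.0675] [0.0005 0.0005]
cL [0.4794 0.2398 0.0626] [0.0002 0.0002]
cF [0.4112 0.1877 0.0599] [0.0003 0.0003]
cR [0.4448 0.1457 0.0637] [0.0022 0.0022]
t1 [ 0.6325 -0.0533  0.0353] [0.0002 0.0002]
t2 [ 0.6274 -0.1389  0.0255] [0.0018 0.0018]
t3 [ 0.5165 -0.1322  0.0257] [0. 0.]
t4 [ 0.5211 -0.0482  0.037 ] [0. 0.]
hL [ 0.6793 -0.0318  0.3268] [0.0026 0.0026]
hR [ 0.6724 -0.1669  0.3269] [0.0024 0.0024]
[ 0.44920899 -0.01399961  1.52181064] [ 0.41176166 -0.85637942  0.86724022]
```

```bash
cat >> h.py <<'E'
import json,os
def down(yaw):  # tool x at world yaw (deg), tool z down
    c,s=np.cos(np.radians(yaw)),np.sin(np.radians(yaw)); x=np.array([c,s,0]);z=np.array([0,0,-1.]);return np.c_[x,np.cross(z,x),z]
def rel(p0,R0,p1,R1):
    d=R0.T@(np.asarray(p1)-p0); r=R.from_matrix(R0.T@R1).as_rotvec()/np.pi
    return d.round(4),r.round(4)
def yaw_of(Rm): return np.degrees(np.arctan2(Rm[1,0],Rm[0,0]))
def st():
    s=readout.read_state(); return s,R.from_rotvec(s['tcp_rot']).as_matrix()
E
python3 - <<'E'
from h import *
s,Rm=st(); print(Rm.round(4),yaw_of(Rm))
print(rel(np.array([.194,.647,.231]),Rm,[.463,.191,.23],down(215.5)))
E
```

```text
[[-9.580e-01  2.867e-01 -6.000e-04]
 [ 2.867e-01  9.580e-01 -1.700e-03]
 [ 1.000e-04 -1.800e-03 -1.000e+00]] 163.33963943117732
(array([-0.3884, -0.3597,  0.0016]), array([-0.0005, -0.0003, -0.2898]))
```

>>> {"op": "apply_moves", "data": {
  "plan": [
    [[-0.194,-0.18,0,0,0,-0.145,-1],[-0.194,-0.18,0,0,0,-0.145,-1],[-0.194,-0.18,0,0,0,-0.145,-1],[-0.194,-0.18,0,0,0,-0.145,-1],[-0.194,-0.18,0,0,0,-0.145,-1],[-0.194,-0.18,0,0,0,-0.145,-1],[-0.194,-0.18,0,0,0,-0.145,-1],[-0.194,-0.18,0,0,0,-0.145,-1]]
  ]
}}

```text
time: 0.82
tool_pos: [0.3292, 0.4153, 0.231]
tcp_rot: [-0.252, 3.131, -0.002]
wrist_force: [-0.5, 0.7, 0.6]
width: 1.003
```

```bash
python3 - <<'E'
from h import *
s,Rm=st(); print(s['tool_pos'],s['time'],yaw_of(Rm))
print(rel(s['tool_pos'],Rm,[.463,.191,.23],down(215.5)))
E
```

```text
[0.3291931  0.41534417 0.23100665] 0.8167 -170.79377656924666
(array([-0.0962, -0.2429,  0.0014]), array([-5.000e-04, -1.000e-04, -1.461e-01]))
```

>>> {"op": "apply_moves", "data": {
  "plan": [
    [[-0.097,-0.243,0,0,0,-0.145,-1],[-0.097,-0.243,0,0,0,-0.145,-1],[-0.097,-0.243,0,0,0,-0.145,-1],[-0.097,-0.243,0,0,0,-0.145,-1],[-0.097,-0.243,0,0,0,-0.145,-1],[-0.097,-0.243,0,0,0,-0.145,-1],[-0.097,-0.243,0,0,0,-0.145,-1],[-0.097,-0.243,0,0,0,-0.145,-1]]
  ]
}}

```text
time: 1.48
tool_pos: [0.4656, 0.1917, 0.2313]
tcp_rot: [-0.953, 2.993, -0.003]
wrist_force: [-0.3, 0.6, -0.8]
width: 1.004
```

```bash
python3 - <<'E'
from h import *
import pickle
s,Rm=st(); im=read_camera('wrist'); pickle.dump((s,im),open('w1.pkl','wb'))
print(s['tool_pos'],s['time'],yaw_of(Rm),s['q'])
cv2.imwrite('pics/w1.png',im[:,:,::-1])
E
```

```text
[0.46559385 0.19172874 0.23125993] 1.4833 -144.6905523848524 [ 3.42436182e-01 -6.41757870e-02  1.96308396e+00 -1.94958044e-03
  1.24201670e+00 -1.84399724e+00]
```

View pics/w1.png

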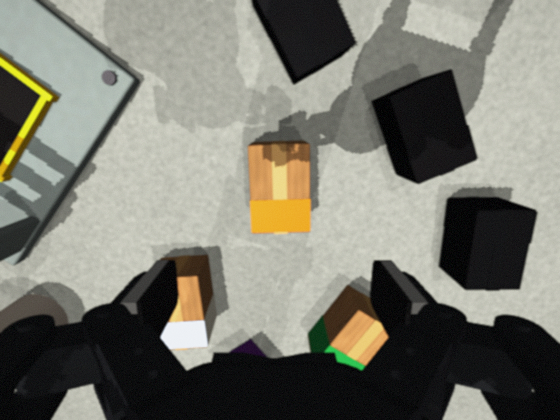

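The wrist view shows the orange carton squarely aligned, its top face spanning about (249,143) to (311,233). The tray is at the upper left.

```bash
python3 - <<'E'
from h import *
import pickle
s,im=pickle.load(open('w1.pkl','rb')); W=cam('wrist',s)
hsv=cv2.cvtColor(im,cv2.COLOR_RGB2HSV)
m=cv2.inRange(hsv,(5,90,40),(24,255,255)); m[:, :230]=0; m[:,330:]=0; m[250:]=0;m[:120]=0
cn=max(cv2.findContours(m,cv2.RETR_EXTERNAL,cv2.CHAIN_APPROX_NONE)[0],key=cv2.contourArea)
r=cv2.minAreaRect(cn); print(r); b=cv2.boxPoints(r)
for z in (.06,.065):
    P=np.array([onz(W,u,z)[:2] for u in b]); print(z,P.round(4),P.mean(0).round(4),[np.linalg.norm(P[i]-P[i-1]).round(4) for i in range(4)],
      [np.degrees(np.arctan2(*(P[i]-P[i-1])[::-1])).round(1) for i in range(4)])
# height: triangulate wrist orange band centroid vs side/top
om=cv2.inRange(hsv,(12,200,120),(24,255,255)); om[:190]=0; om[240:]=0; om[:,:230]=0;om[:,330:]=0
print('orange top rows',cv2.boundingRect(om))
S=cam('side');T=cam('top')
s_=lambda u:[(u[0]+.5)/3.7-.5+200,(u[1]+.5)/3.7-.5+170]
x,y,w,h=cv2.boundingRect(om)
print('cN',tri(W,(x,y+h-1),S,s_((185,187))),tri(W,(x+w-1,y+h-1),S,s_((138,163))))
print('cL..',tri(W,b[np.argmin(b.sum(1))],S,s_((110,231))))
print(x,y,w,h)
a=cv2.resize(im[120:260,210:350],None,fx=4,fy=4)[:,:,::-1]; cv2.imwrite('pics/w1z.png',a)
E
```

```text
((279.6507873535156, 186.98484802246094), (92.25411987304688, 62.07624053955078), 88.66777801513672)
0.06 [[0.4405 0.1427]
 [0.4053 0.1901]
 [0.4781 0.2477]
 [0.5163 0.1966]] [0.4601 0.1943] [np.float64(0.0929), np.float64(0.0591), np.float64(0.0928), np.float64(0.0638)] [np.float64(-144.6), np.float64(126.6), np.float64(38.3), np.float64(-53.2)]
0.065 [[0.4401 0.1429]
 [0.4054 0.1895]
 [0.477  0.2462]
 [0.5146 0.1959]] [0.4593 0.1936] [np.float64(0.0915), np.float64(0.0582), np.float64(0.0913), np.float64(0.0628)] [np.float64(-144.6), np.float64(126.6), np.float64(38.3), np.float64(-53.2)]
orange top rows (252, 199, 58, 33)
cN (array([0.51405296, 0.19691053, 0.06272182]), [np.float64(0.0024637740121148913), np.float64(0.0024637740121149663)]) (array([0.4791691 , 0.24491946, 0.05876648]), [np.float64(0.00035896005254769766), np.float64(0.0003589600525477187)])
cL.. (array([0.44349425, 0.14300874, 0.06537242]), [np.float64(0.0034355160506173506), np.float64(0.003435516050617364)])
252 199 58 33
```

View pics/w1z.png

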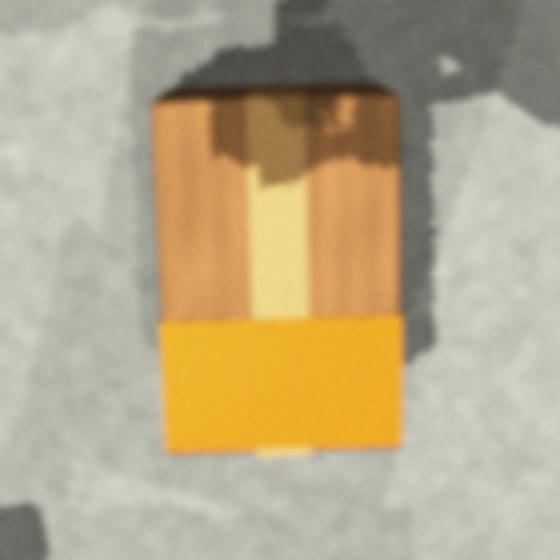

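```bash
python3 - <<'E'
from h import *
import pickle
s,im=pickle.load(open('w1.pkl','rb')); W=cam('wrist',s)
c=lambda u:[(u[0]+.5)/4-.5+210,(u[1]+.5)/4-.5+120]
P=np.array([onz(W,c(u),.06)[:2] for u in ((153,100),(399,97),(403,447),(166,453))])
print(P.round(4),P.mean(0))
for i,j in ((0,3),(1,2),(0,1),(3,2)):
    d=P[j]-P[i]; print(np.linalg.norm(d).round(4),np.degrees(np.arctan2(d[1],d[0])).round(1))
Rm=R.from_rotvec(s['tcp_rot']).as_matrix()
print(rel(s['tool_pos'],Rm,[*P.mean(0),.02],down(216)))
E
```

```text
[[0.4427 0.1445]
 [0.4082 0.192 ]
 [0.478  0.2459]
 [0.5146 0.1972]] [0.46088925 0.19492333]
0.0891 36.2
0.0882 37.6
0.0587 126.0
0.0609 126.9
(array([0.002 , 0.0057, 0.2112]), array([-0.0006,  0.    , -0.0038]))
```

>>> {"op": "apply_moves", "data": {
  "plan": [
    [[0.002,0.006,0.1,0,0,-0.008,-1],[0.002,0.006,0.1,0,0,-0.008,-1],[0.002,0.006,0.12,0,0,-0.008,-1],[0.002,0.006,0.15,0,0,-0.008,-1],[0.002,0.006,0.18,0,0,-0.008,-1],[0.002,0.006,0.2,0,0,-0.008,-1],[0.002,0.006,0.21,0,0,-0.008,-1],[0.002,0.006,0.21,0,0,-0.008,-1]]
  ],
  "force": 40
}}

```text
time: 2.2
tool_pos: [0.4553, 0.199, 0.0186]
tcp_rot: [0.997, -2.973, -0.0]
wrist_force: [-0.6, -0.0, -0.0]
width: 1.003
```

>>> {"op": "apply_moves", "data": {
  "plan": [
    [[0,0,0,0,0,0,1],[0,0,0,0,0,0,1],[0,0,0,0,0,0,1],[0,0,0,0,0,0,1],[0,0,0,0,0,0,1],[0,0,0,0,0,0,1],[0,0,0,0,0,0,1],[0,0,0,0,0,0,1]]
  ],
  "force": 40
}}

```text
time: 2.87
tool_pos: [0.4601, 0.1995, 0.0234]
tcp_rot: [-0.995, 2.975, 0.001]
wrist_force: [-0.6, 1.7, 6.2]
width: 0.695
```

>>> {"op": "apply_moves", "data": {
  "plan": [
    [[0,0,-0.02,0,0,0,1],[0,0,-0.05,0,0,0,1],[0,0,-0.09,0,0,0,1],[0,0,-0.13,0,0,0,1],[0,0,-0.17,0,0,0,1],[0,0,-0.18,0,0,0,1],[0,0,-0.18,0,0,0,1],[0,0,-0.18,0,0,0,1]]
  ],
  "force": 40
}}

```text
time: 3.53
tool_pos: [0.458, 0.1984, 0.2013]
tcp_rot: [-0.996, 2.979, 0.0]
wrist_force: [0.4, -0.5, -2.8]
width: 0.695
```

```bash
python3 - <<'E'
from h import *
s,Rm=st(); print(s['tool_pos'],s['time'],yaw_of(Rm),s['wrist_force'],s['width'])
print(rel(s['tool_pos'],Rm,[.58,.06,.2],down(177)))
E
```

```text
[0.45801147 0.19837179 0.20125625] 3.5333 -143.03530092805008 [ 0.39198968 -0.52942205 -2.81932115] 0.6951006342031004
(array([-0.0143, -0.1839,  0.0013]), array([0.00e+00, 2.00e-04, 2.22e-01]))
```

>>> {"op": "apply_moves", "data": {
  "plan": [
    [[-0.014,-0.184,0,0,0,0.222,1],[-0.014,-0.184,0,0,0,0.222,1],[-0.014,-0.184,0,0,0,0.222,1],[-0.014,-0.184,0,0,0,0.222,1],[-0.014,-0.184,0,0,0,0.222,1],[-0.014,-0.184,0,0,0,0.222,1],[-0.014,-0.184,0,0,0,0.222,1],[-0.014,-0.184,0,0,0,0.222,1]]
  ]
}}

```text
time: 4.2
tool_pos: [0.5779, 0.0596, 0.1976]
tcp_rot: [-0.079, -3.134, 0.0]
wrist_force: [0.0, 0.5, -1.7]
width: 0.698
```

```bash
python3 - <<'E'
from h import *
import pickle
s,Rm=st(); im=read_camera('wrist'); pickle.dump((s,im),open('w2.pkl','wb'))
print(s['tool_pos'],s['time'],yaw_of(Rm),s['q'])
cv2.imwrite('pics/w2.png',im[:,:,::-1])
E
```

```text
[0.57791645 0.05959021 0.1976288 ] 4.2 177.0992828674727 [ 5.97042543e-02  1.15332738e-01  1.84263512e+00  3.11213999e-04
  1.19006375e+00 -1.46058294e+00]
```

View pics/w2.png

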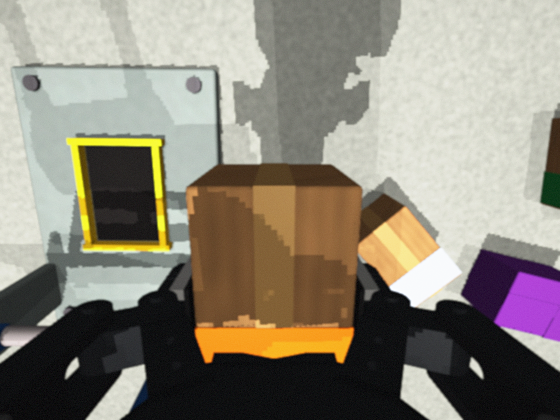

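```bash
python3 - <<'E'
from h import *
import pickle
s,im=pickle.load(open('w2.pkl','rb')); W=cam('wrist',s)
hsv=cv2.cvtColor(im,cv2.COLOR_RGB2HSV)
m=cv2.inRange(hsv,(23,130,80),(34,255,255)); m[:,185:]=0; m[:120]=0; m[262:]=0
cn=np.vstack([c for c in cv2.findContours(m,cv2.RETR_EXTERNAL,cv2.CHAIN_APPROX_NONE)[0] if len(c)>8])
hull=cv2.convexHull(cn); q=cv2.approxPolyDP(hull,4,True)[:,0]; print('outer',q.tolist())
a=cv2.resize(im[125:265,55:195],None,fx=4,fy=4)[:,:,::-1]; cv2.imwrite('pics/w2z.png',a)
for uv in q: print(uv,onz(W,uv,.032)[:2].round(4))
# held carton: front top edge and mid column in tool frame
p=camera_params('wrist')['hand_eye']; c=(K(camera_params('wrist')),p[:3,:3],p[:3,3])
print('x of edge(tool) for top at z=-0.0366/-0.040:')
for zt in (-.0366,-.04):
    for uv in ((190,186),(360,186),(202,361),(350,361)):
        print(zt,uv,onz(c,uv,zt).round(4))
E
```

```text
outer [[161, 139], [169, 249], [84, 249], [67, 138]]
[161 139] [ 0.5202 -0.0433]
[169 249] [ 0.6299 -0.0506]
[ 84 249] [ 0.6255 -0.1374]
[ 67 138] [ 0.5148 -0.1309]
x of edge(tool) for top at z=-0.0366/-0.040:
-0.0366 (190, 186) [ 0.046  -0.028  -0.0366]
-0.0366 (360, 186) [ 0.046   0.0287 -0.0366]
-0.0366 (202, 361) [-0.0234 -0.0281 -0.0366]
-0.0366 (350, 361) [-0.0234  0.0297 -0.0366]
-0.04 (190, 186) [ 0.0467 -0.0271 -0.04  ]
-0.04 (360, 186) [ 0.0467  0.0278 -0.04  ]
-0.04 (202, 361) [-0.0205 -0.0272 -0.04  ]
-0.04 (350, 361) [-0.0205  0.0287 -0.04  ]
```

View pics/w2z.png

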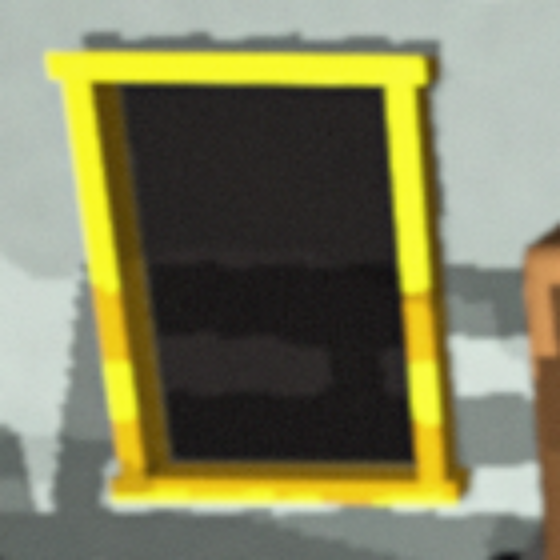

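```bash
python3 - <<'E'
from h import *
import pickle
s,im=pickle.load(open('w2.pkl','rb')); W=cam('wrist',s)
c=lambda u:[(u[0]+.5)/4-.5+55,(u[1]+.5)/4-.5+125]
for nm,Q in (('out',((47,52),(437,52),(468,498),(110,503))),('in',((92,84),(385,84),(416,474),(147,477)))):
    P=np.array([onz(W,c(u),.032)[:2] for u in Q]); print(nm,P.round(4).tolist(),P.mean(0).round(4))
    for i,j in ((0,3),(1,2),(1,0),(2,3)):
        d=P[j]-P[i]; print(np.linalg.norm(d).round(4),np.degrees(np.arctan2(d[1],d[0])).round(1))
# height check of rim from wrist & top/side
S=cam('side');T=cam('top')
s_=lambda u:[(u[0]+.5)/3.7-.5+200,(u[1]+.5)/3.7-.5+170]
t_=lambda u:[(u[0]+.5)/5-.5+190,(u[1]+.5)/5-.5+160]
for w,b,t in (((47,52),(240,503),(588,360)),((437,52),(230,408),(472,352)),((468,498),(375,398),(480,198)),((110,503),(390,492),(598,205))):
    print(tri(W,c(w),S,s_(b)),'top onz',onz(T,t_(t),.032)[:2].round(4))
# press plate corner edges yaw (robot side): from w2
print(yaw_of(R.from_rotvec(s['tcp_rot']).as_matrix()))
E
```

```text
out [[0.5145, -0.1314], [0.5191, -0.0404], [0.6302, -0.0479], [0.6269, -0.1397]] [ 0.5727 -0.0898]
0.1128 -4.2
0.1113 -3.9
0.0911 -92.9
0.0918 -92.0
in [[0.5223, -0.1224], [0.5258, -0.0536], [0.623, -0.0603], [0.6204, -0.1288]] [ 0.5729 -0.0913]
0.0983 -3.7
0.0975 -3.9
0.0689 -92.9
0.0686 -92.2
(array([ 0.51534311, -0.13407073,  0.02793803]), [np.float64(0.0008520111063792733), np.float64(0.0008520111063793574)]) top onz [ 0.5163 -0.1317]
(array([ 0.52060757, -0.04127522,  0.02989475]), [np.float64(0.0014821770267279516), np.float64(0.001482177026727876)]) top onz [ 0.5214 -0.0483]
(array([ 0.63261313, -0.04870871,  0.02990767]), [np.float64(0.0015346128528600305), np.float64(0.0015346128528601528)]) top onz [ 0.6327 -0.0534]
(array([ 0.62633004, -0.14139666,  0.02903981]), [np.float64(0.0015908239034567802), np.float64(0.0015908239034567013)]) top onz [ 0.6284 -0.1386]
177.0992828674727
```

```bash
python3 - <<'E'
from h import *
import pickle
s,im=pickle.load(open('w2.pkl','rb'))
print(rel(s['tool_pos'],R.from_rotvec(s['tcp_rot']).as_matrix(),[.574,-.092,.2],down(176.8)))
E
```

```text
(array([-0.0037, -0.1516, -0.0023]), array([-0.0001, -0.002 ,  0.0017]))
```

>>> {"op": "apply_moves", "data": {
  "plan": [
    [[-0.004,-0.04,0,0,0,0.002,1],[-0.004,-0.08,0,0,0,0.002,1],[-0.004,-0.12,0,0,0,0.002,1],[-0.004,-0.152,0,0,0,0.002,1],[-0.004,-0.152,0.03,0,0,0.002,1],[-0.004,-0.152,0.06,0,0,0.002,1],[-0.004,-0.152,0.1,0,0,0.002,1],[-0.004,-0.152,0.1,0,0,0.002,1]]
  ]
}}

```text
time: 4.92
tool_pos: [0.5686, -0.09, 0.0924]
tcp_rot: [-0.088, -3.125, -0.004]
wrist_force: [-2.1, 1.0, -3.6]
width: 0.697
```

```bash
python3 - <<'E'
from h import *
s,Rm=st(); im=read_camera('side'); t=read_camera('top');s2,_=st()
print(s['tool_pos'],s2['tool_pos'],s2['time'],yaw_of(Rm),s['wrist_force'])
a=cv2.resize(im[170:330,200:360],None,fx=3.7,fy=3.7,interpolation=cv2.INTER_CUBIC);cv2.imwrite('pics/s3.png',a[:,:,::-1])
E
```

```text
[ 0.56858212 -0.08999745  0.09237   ] [ 0.5734464  -0.09074109  0.09897451] 5.0167 176.78815884021904 [-2.06619805  1.02171094 -3.63285327]
```

View pics/s3.png

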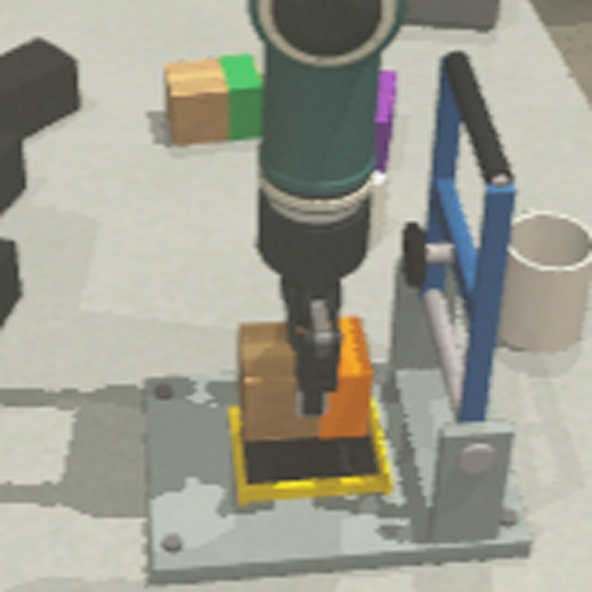

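The side view shows the carton held above the tray with its sides parallel to the rim. It spans columns 240–370, and the rim spans 230–390. I'll lower it now.

>>> {"op": "apply_moves", "data": {
  "plan": [
    [[0,0,0.015,0,0,0,1],[0,0,0.03,0,0,0,1],[0,0,0.04,0,0,0,1],[0,0,0.048,0,0,0,1],[0,0,0.052,0,0,0,1],[0,0,0.054,0,0,0,1],[0,0,0.056,0,0,0,1],[0,0,0.056,0,0,0,1]]
  ]
}}

```text
time: 5.68
tool_pos: [0.5765, -0.0921, 0.0457]
tcp_rot: [0.091, 3.14, -0.0]
wrist_force: [-0.5, 0.3, -2.2]
width: 0.694
```

```bash
python3 - <<'E'
from h import *
im=read_camera('side');s,Rm=st()
print(s['tool_pos'],s['time'],yaw_of(Rm),s['wrist_force'],s['torque'])
a=cv2.resize(im[230:330,220:340],None,fx=6,fy=6,interpolation=cv2.INTER_CUBIC);cv2.imwrite('pics/s4.png',a[:,:,::-1])
E
```

```text
[ 0.57651788 -0.09214288  0.04574331] 5.7333 176.66407506894035 [-0.63625804 -0.25087282 -0.84798105] [-0.03940015  0.0436225   0.02679259]
```

View pics/s4.png

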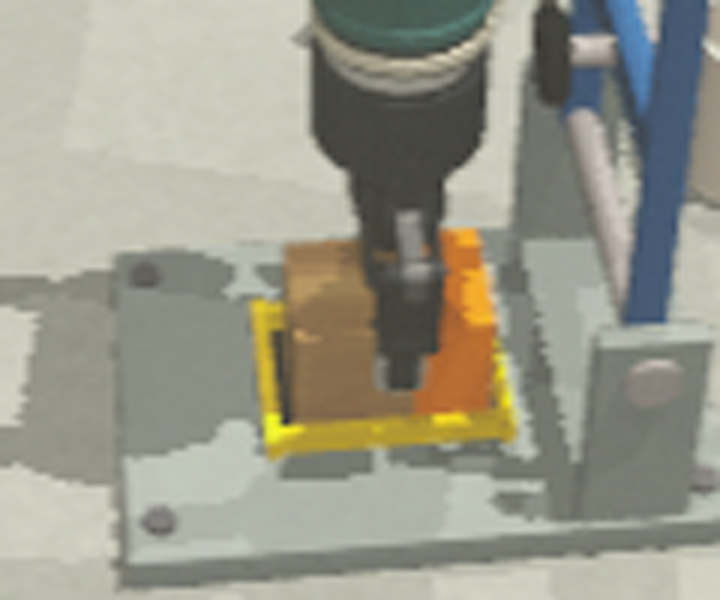

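The carton sits about 3 mm too far toward the hinge: in the zoom, its lower right corner at (493,412) touches the rim, with a gap on the left. I'll shift it 3 mm toward the robot and lower it.

>>> {"op": "apply_moves", "data": {
  "plan": [
    [[0.002,0,0,0,0,0,1],[0.003,0,0,0,0,0,1],[0.003,0,0.002,0,0,0,1],[0.003,0,0.003,0,0,0,1],[0.003,0,0.004,0,0,0,1],[0.003,0,0.004,0,0,0,1],[0.003,0,0.004,0,0,0,1],[0.003,0,0.004,0,0,0,1]]
  ]
}}

```text
time: 6.4
tool_pos: [0.5733, -0.092, 0.0434]
tcp_rot: [0.092, 3.14, -0.0]
wrist_force: [-6.7, 0.7, 10.9]
width: 0.692
```

```bash
python3 - <<'E'
from h import *
im=read_camera('side');s,Rm=st()
print(s['tool_pos'],s['time'],yaw_of(Rm),s['wrist_force'],s['torque'])
a=cv2.resize(im[230:330,220:340],None,fx=6,fy=6,interpolation=cv2.INTER_CUBIC);cv2.imwrite('pics/s5.png',a[:,:,::-1])
E
```

```text
[ 0.57332242 -0.0919823   0.04345465] 6.45 176.66022405737652 [-5.20741398  0.23373364 12.32854324] [-0.06097672  0.84237568 -0.07436356]
```

View pics/s5.png

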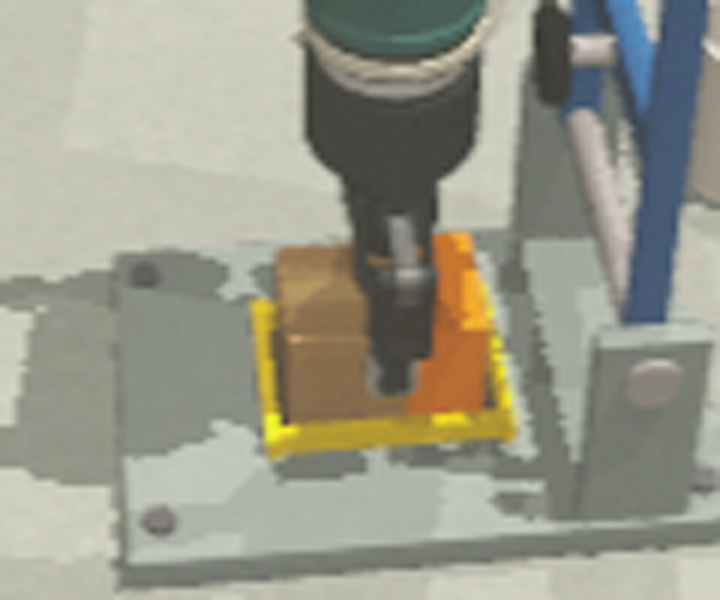

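>>> {"op": "apply_moves", "data": {
  "plan": [
    [[0,0,0,0,0,0,-1],[0,0,0,0,0,0,-1],[0,0,0,0,0,0,-1],[0,0,0,0,0,0,-1],[0,0,0,0,0,0,-1],[0,0,0,0,0,0,-1],[0,0,0,0,0,0,-1],[0,0,0,0,0,0,-1]]
  ]
}}

```text
time: 7.12
tool_pos: [0.5731, -0.0919, 0.0411]
tcp_rot: [-0.092, -3.14, -0.0]
wrist_force: [0.4, -1.0, 0.2]
width: 1.0
```

>>> {"op": "apply_moves", "data": {
  "plan": [
    [[0,0,-0.015,0,0,0,-1],[0,0,-0.04,0,0,0,-1],[0,0,-0.08,0,0,0,-1],[0,0,-0.12,0,0,0,-1],[0.04,0,-0.16,0,0,0,-1],[0.07,0,-0.18,0,0,0,-1],[0.1,0,-0.2,0,0,0,-1],[0.1,0,-0.2,0,0,0,-1]]
  ]
}}

```text
time: 7.78
tool_pos: [0.4716, -0.0862, 0.2466]
tcp_rot: [0.092, 3.134, -0.003]
wrist_force: [-0.8, -0.6, 0.4]
width: 0.998
```

```bash
python3 - <<'E'
from h import *
im=read_camera('side');t=read_camera('top');s,Rm=st();w=read_camera('wrist')
import pickle; pickle.dump((s,w),open('w6.pkl','wb'))
print(s['tool_pos'],s['time'],yaw_of(Rm),s['wrist_force'],s['width'],s['q'])
a=cv2.resize(im[170:330,200:360],None,fx=3.7,fy=3.7,interpolation=cv2.INTER_CUBIC)[:,:,::-1]
b=w[:,:,::-1]
cv2.imwrite('pics/s6.png',a);cv2.imwrite('pics/w6.png',b)
E
```

```text
[ 0.47356315 -0.08624168  0.24328618] 7.8833 176.63918695058993 [0.01228803 0.00583011 0.82606525] 0.9991242450888167 [-2.31910186e-01 -1.20095624e-01  1.99175999e+00  2.83878591e-05
  1.26504745e+00 -1.74405578e+00]
```

View pics/s6.png

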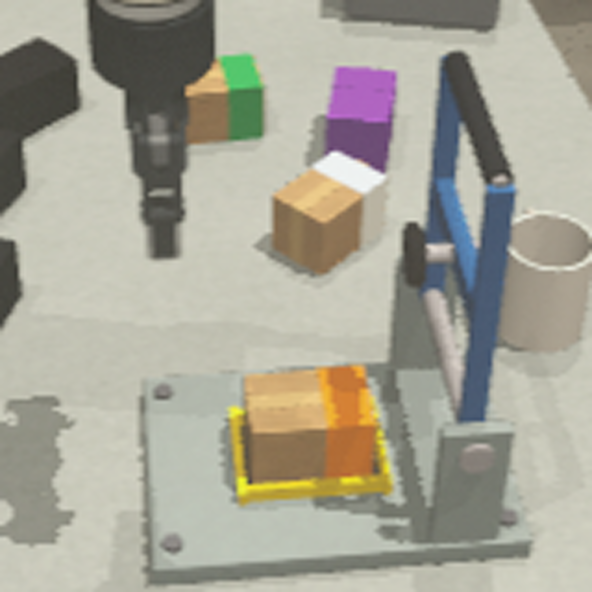

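View pics/w6.png

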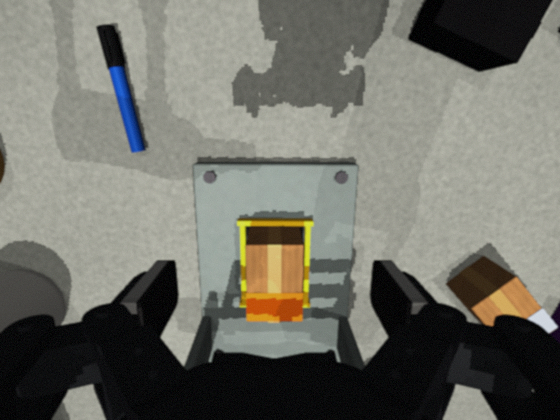

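The carton lies flat inside the yellow rim (side zoom 245–378) and is released; the wrist view at (275,270) agrees. Next I'll rise and turn for the handle.

>>> {"op": "apply_moves", "data": {
  "plan": [
    [[0,0,-0.04,0,0,0.03,-1],[0,0,-0.08,0,0,0.07,-1],[0,0,-0.12,0,0,0.11,-1],[0,0,-0.16,0,0,0.15,-1],[-0.03,0,-0.18,0,0,0.18,-1],[-0.06,0,-0.18,0,0,0.22,-1],[-0.09,0,-0.18,0,0,0.25,-1],[-0.09,0,-0.18,0,0,0.25,-1]]
  ]
}}

```text
time: 8.6
tool_pos: [0.5684, -0.0916, 0.417]
tcp_rot: [-1.289, -2.861, 0.0]
wrist_force: [0.2, -1.1, -1.1]
width: 0.997
```

```bash
python3 - <<'E'
from h import *
s,Rm=st(); print(s['tool_pos'],s['time'],yaw_of(Rm))
print(rel(s['tool_pos'],Rm,[.64,-.096,.42],down(86.8)))
t=cv2.imread('pics/top0.png')
a=cv2.resize(t[160:200,270:335],None,fx=11,fy=11,interpolation=cv2.INTER_CUBIC);cv2.imwrite('pics/tb.png',a)
E
```

```text
[ 0.56838646 -0.09160475  0.41696715] 8.6 131.48705236152983
(array([-0.0507,  0.0507, -0.0032]), array([-0.0008, -0.0007,  0.2483]))
```

View pics/tb.png

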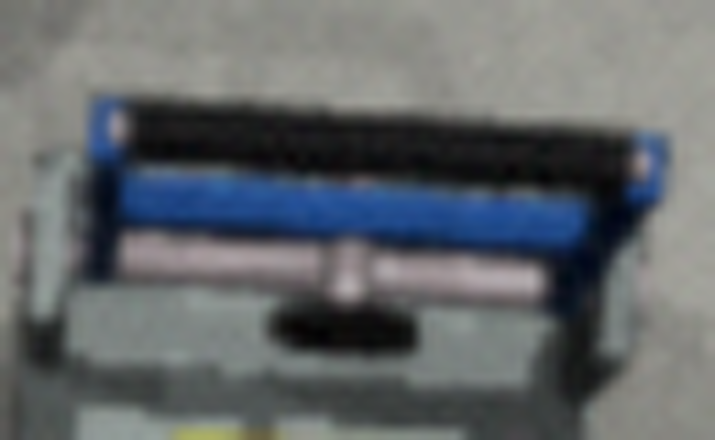

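```bash
python3 - <<'E'
from h import *
T=cam('top');S=cam('side')
t=lambda u:[(u[0]+.5)/11-.5+270,(u[1]+.5)/11-.5+160]
s_=lambda u:[(u[0]+.5)/3.7-.5+200,(u[1]+.5)/3.7-.5+170]
for u,b in (((128,132),(455,60)),((640,158),(500,180))):
    print(onz(T,t(u),.32), tri(T,t(u),S,s_(b)))
E
```

```text
[ 0.67866796 -0.0323245   0.32      ] (array([ 0.67729987, -0.03216082,  0.3245732 ]), [np.float64(0.000494890294103724), np.float64(0.0004948902941039116)])
[ 0.67283929 -0.16869085  0.32      ] (array([ 0.67017797, -0.16757287,  0.32599093]), [np.float64(0.0015514456802710576), np.float64(0.0015514456802709017)])
```

>>> {"op": "apply_moves", "data": {
  "plan": [
    [[-0.05,0.05,0,0,0,0.25,-1],[-0.05,0.05,0,0,0,0.25,-1],[-0.05,0.05,0,0,0,0.25,-1],[-0.05,0.05,0,0,0,0.25,-1],[-0.05,0.05,0,0,0,0.25,-1],[-0.05,0.05,0,0,0,0.25,-1],[-0.05,0.05,0,0,0,0.25,-1],[-0.05,0.05,0,0,0,0.25,-1]]
  ]
}}

```text
time: 9.27
tool_pos: [0.6343, -0.0953, 0.4182]
tcp_rot: [-2.282, -2.154, 0.004]
wrist_force: [-0.2, 0.2, -0.1]
width: 1.0
```

```bash
python3 - <<'E'
from h import *
import pickle
s0,_=st();w=read_camera('wrist');s,Rm=st()
pickle.dump((s,w),open('w7.pkl','wb'))
print(s0['tool_pos'],s['tool_pos'],s['time'],yaw_of(Rm),s['q'])
cv2.imwrite('pics/w7.png',w[:,:,::-1])
E
```

```text
[ 0.63432627 -0.09534746  0.41817635] [ 0.6342223  -0.09535593  0.41855491] 9.3167 86.7676352523124 [-1.88111512e-01  1.49051683e-01  1.40491389e+00  8.16097333e-05
  1.59139340e+00 -1.31695649e-01]
```

View pics/w7.png

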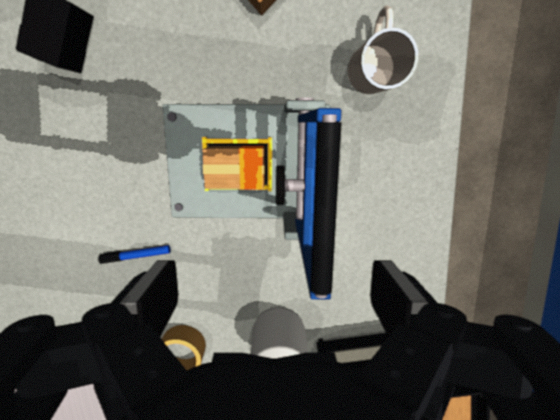

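The wrist view shows the black bar from (330,120) to (321,293) and the carton inside the tray at (237,165).

```bash
python3 - <<'E'
from h import *
import pickle
s,w=pickle.load(open('w7.pkl','rb'));W=cam('wrist',s)
g=w.max(2)
m=(g<60).astype(np.uint8)
for y in (140,200,260,285):
    xs=[x for x in range(290,345) if m[y,x]]; print(y,xs[:1],xs[-1:],end=' ')
    xc=(xs[0]+xs[-1])/2; print(onz(W,(xc,y),.32).round(4))
S=cam('side');T=cam('top')
t=lambda u:[(u[0]+.5)/11-.5+270,(u[1]+.5)/11-.5+160]
s_=lambda u:[(u[0]+.5)/3.7-.5+200,(u[1]+.5)/3.7-.5+170]
for e,b,u in (((330.5,122),(455,60),(128,132)),((321.5,293),(500,180),(640,158))):
    print(onz(W,e,.32).round(4),tri(W,e,S,s_(b)),tri(W,e,T,t(u)))
Rm=R.from_rotvec(s['tcp_rot']).as_matrix()
print(rel(s['tool_pos'],Rm,[.6725,-.0975,.36],down(86.8)))
E
```

```text
140 [317] [339] [ 0.6766 -0.0436  0.32  ]
200 [315] [335] [ 0.6737 -0.0886  0.32  ]
260 [304] [332] [ 0.6673 -0.1381  0.32  ]
285 [309] [331] [ 0.6685 -0.1606  0.32  ]
[ 0.6785 -0.031   0.32  ] (array([ 0.67755642, -0.03090856,  0.32372661]), [np.float64(0.0003500124111533438), np.float64(0.0003500124111532686)]) (array([ 0.67531862, -0.03144931,  0.33837849]), [np.float64(0.0006156459340888634), np.float64(0.0006156459340889184)])
[ 0.6696 -0.168   0.32  ] (array([ 0.66919473, -0.16556698,  0.32432806]), [np.float64(0.00012622248746540962), np.float64(0.00012622248746544138)]) (array([ 0.67124002, -0.16846342,  0.31989953]), [np.float64(0.0016033497494512788), np.float64(0.0016033497494514731)])
(array([-0.    ,  0.0386,  0.0584]), array([-0.0012, -0.0002, -0.0002]))
```

>>> {"op": "apply_moves", "data": {
  "plan": [
    [[-0.001,0.03,0,0,0,0,-1],[-0.001,0.04,0,0,0,0,-1],[-0.001,0.04,0.03,0,0,0,-1],[-0.001,0.04,0.06,0,0,0,-1],[-0.001,0.04,0.09,0,0,0,-1],[-0.001,0.04,0.11,0,0,0,-1],[-0.001,0.04,0.117,0,0,0,-1],[-0.001,0.04,0.117,0,0,0,-1]]
  ]
}}

```text
time: 9.98
tool_pos: [0.6723, -0.0985, 0.3004]
tcp_rot: [-2.281, -2.153, 0.006]
wrist_force: [0.8, 0.3, -0.5]
width: 1.001
```

```bash
python3 - <<'E'
from h import *
s0,_=st();w=read_camera('side');s,Rm=st()
print(s0['tool_pos'],s['tool_pos'],s['time'],yaw_of(Rm),s['wrist_force'])
a=cv2.resize(w[130:310,230:380],None,fx=3.3,fy=3.3,interpolation=cv2.INTER_CUBIC)
cv2.imwrite('pics/s8.png',a[:,:,::-1])
E
```

```text
[ 0.67232205 -0.09849083  0.30040518] [ 0.67337876 -0.09868103  0.30308453] 10.0333 86.70157122106993 [0.2970763  0.75111372 1.19115462]
```

View pics/s8.png

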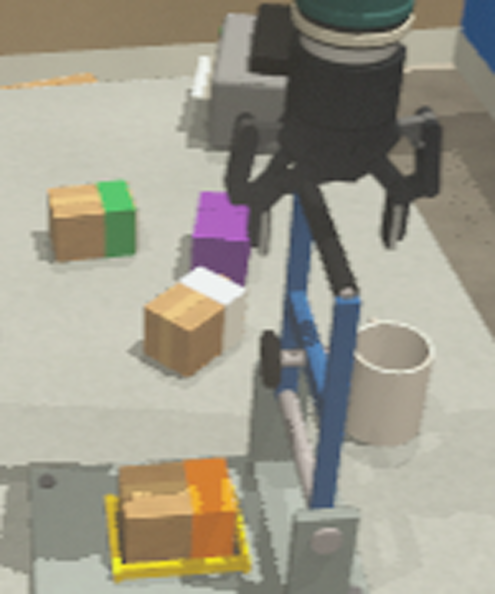

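The bar runs between the open fingers at about (325,240) in the zoom. I'll close on it.

>>> {"op": "apply_moves", "data": {
  "plan": [
    [[0,0,0,0,0,0,1],[0,0,0,0,0,0,1],[0,0,0,0,0,0,1],[0,0,0,0,0,0,1],[0,0,0,0,0,0,1],[0,0,0,0,0,0,1],[0,0,0,0,0,0,1],[0,0,0,0,0,0,1]]
  ],
  "force": 80
}}

```text
time: 10.7
tool_pos: [0.6735, -0.0988, 0.3054]
tcp_rot: [2.285, 2.155, 0.0]
wrist_force: [-2.4, -0.8, 5.3]
width: 0.179
```

```bash
python3 - <<'E'
from h import *
s0,_=st();w=read_camera('side');s,Rm=st()
print(s0['tool_pos'],s['tool_pos'],s['time'],yaw_of(Rm),s['wrist_force'],s['width'])
a=cv2.resize(w[130:310,230:380],None,fx=3.3,fy=3.3,interpolation=cv2.INTER_CUBIC)
cv2.imwrite('pics/s9.png',a[:,:,::-1])
E
```

```text
[ 0.67345529 -0.09879314  0.30542335] [ 0.6734692  -0.09877392  0.3054021 ] 10.75 86.65615243652832 [-3.62617236  0.56443654  6.31229782] 0.18111906108755202
```

View pics/s9.png

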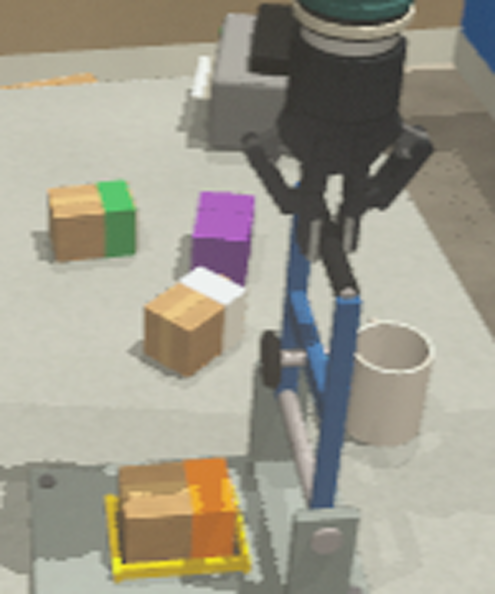

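Gripped: the opening is about 15 mm. I'll pull along the 210 mm arc, in 0.1 rad steps.

>>> {"op": "apply_moves", "data": {
  "plan": [
    [[0,-0.021,0.001,0,0,0,1],[0,-0.042,0.004,0,0,0,1],[0,-0.062,0.009,0,0,0,1],[0,-0.082,0.017,0,0,0,1],[0,-0.101,0.026,0,0,0,1],[0,-0.119,0.037,0,0,0,1],[0,-0.135,0.049,0,0,0,1],[0,-0.151,0.064,0,0,0,1]]
  ],
  "force": 80
}}

```text
time: 11.42
tool_pos: [0.5231, -0.0893, 0.2423]
tcp_rot: [2.284, 2.154, 0.005]
wrist_force: [-0.3, 2.5, 5.4]
width: 0.182
```

```bash
python3 - <<'E'
from h import *
s0,_=st();w=read_camera('side');s,Rm=st()
print(s0['tool_pos'],s['tool_pos'],s['time'],yaw_of(Rm),s['wrist_force'],s['width'])
a=cv2.resize(w[150:330,200:350],None,fx=3.3,fy=3.3,interpolation=cv2.INTER_CUBIC)
cv2.imwrite('pics/s10.png',a[:,:,::-1])
E
```

```text
[ 0.52305807 -0.08932889  0.2423083 ] [ 0.51840689 -0.08900875  0.23752944] 11.4667 86.6642146821601 [-4.96246659  1.58456581  2.15851568] 0.18264585437644557
```

View pics/s10.png

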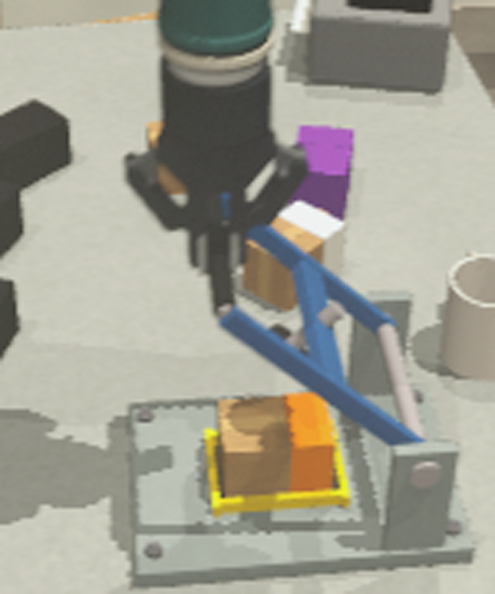

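>>> {"op": "apply_moves", "data": {
  "plan": [
    [[0,-0.014,0.016,0,0,0,1],[0,-0.026,0.033,0,0,0,1],[0,-0.036,0.051,0,0,0,1],[0,-0.045,0.07,0,0,0,1],[0,-0.051,0.09,0,0,0,1],[0,-0.056,0.11,0,0,0,1],[0,-0.058,0.121,0,0,0,1],[0,-0.058,0.121,0,0,0,1]]
  ],
  "force": 80
}}

```text
time: 12.13
tool_pos: [0.4643, -0.0857, 0.1175]
tcp_rot: [-2.284, -2.154, -0.0]
wrist_force: [-1.0, 4.9, 5.1]
width: 0.178
```

```bash
python3 - <<'E'
from h import *
s0,_=st();w=read_camera('side');s,Rm=st()
print(s0['tool_pos'],s['tool_pos'],s['time'],yaw_of(Rm),s['wrist_force'],s['width'])
a=cv2.resize(w[180:330,200:350],None,fx=4,fy=4,interpolation=cv2.INTER_CUBIC)
cv2.imwrite('pics/s11.png',a[:,:,::-1])
E
```

```text
[ 0.46431489 -0.08568079  0.11753491] [ 0.46445889 -0.08570483  0.11877058] 12.1833 86.63765473704112 [-3.06739295  5.4153608   4.38993562] 0.1812307641719877
```

View pics/s11.png

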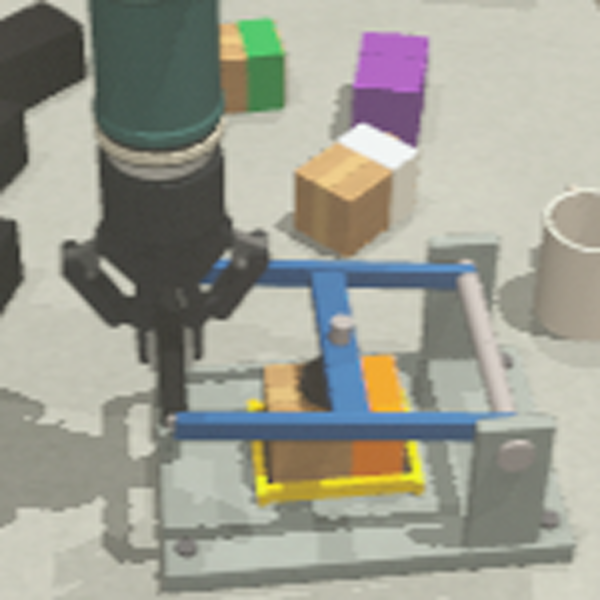

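```bash
cat > lev.py <<'E'
from h import *
import sys
def level(w,save=None):
    S=cam('side'); yw=np.radians(-3.3); ex=np.array([np.cos(yw),np.sin(yw),0]);ey=np.array([-np.sin(yw),np.cos(yw),0])
    O=np.array([.573,-.0915,0])
    hsv=cv2.cvtColor(w,cv2.COLOR_RGB2HSV); m=cv2.inRange(hsv,(100,90,40),(125,255,255)); m[:272]=0; m[300:]=0
    lo=[];hi=[]
    for x in range(248,318):
        ys=np.where(m[:,x])[0]
        if len(ys)>2:
            lo.append((x,ys.max()+.5)); hi.append((x,ys.min()-.5))
    for nm,L,yp in (('bottom outer',lo,-.077),('top',hi,-.067)):
        P=[]
        for uv in L:
            o,d=ray(S,uv); t=(yp-(o-O)@ey)/(d@ey); X=o+t*d-O; P.append((X@ex,X[2]))
        P=np.array(P)
        for k in range(3):
            c=np.polyfit(P[:,0],P[:,1],1); r=P[:,1]-np.polyval(c,P[:,0]); P=P[abs(r)<max(.002,2*r.std())]
        print(nm,'n',len(P),'slope deg (+ = hinge end higher)',np.degrees(np.arctan(c[0])).round(2),'z at hinge',np.polyval(c,.1).round(4),'z at bar',np.polyval(c,-.11).round(4),'std',r.std().round(5))
    if save: cv2.imwrite(save,cv2.resize(w[255:315,235:345],None,fx=7,fy=7,interpolation=cv2.INTER_CUBIC)[:,:,::-1])
if __name__=='__main__':
    w=read_camera('side'); s,_=st(); print(s['tool_pos'],s['time'],s['wrist_force'],s['width']); level(w,sys.argv[1])
E
python3 lev.py pics/s12.png
```

```text
[ 0.46454159 -0.08571094  0.11945759] 12.2333 [-3.49649337  4.94121365  4.92920601] 0.1789571868834138
bottom outer n 61 slope deg (+ = hinge end higher) -4.96 z at hinge 0.1099 z at bar 0.1282 std 0.00206
top n 59 slope deg (+ = hinge end higher) -5.78 z at hinge 0.121 z at bar 0.1423 std 0.0
```

View pics/s12.png

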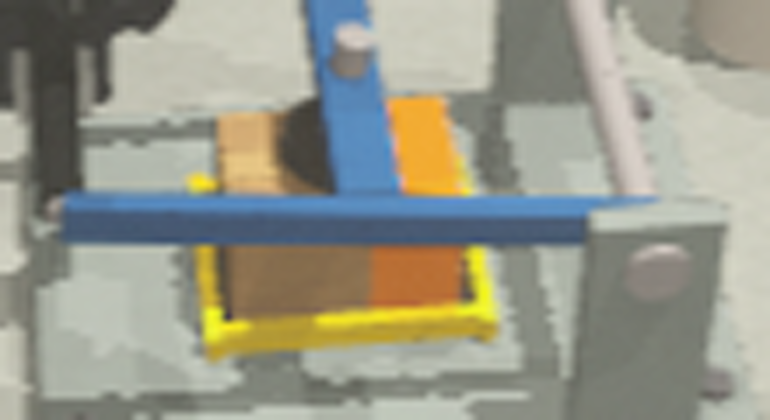

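```bash
python3 - <<'E'
from h import *
import pickle
w=read_camera('side'); pickle.dump(w,open('side12.pkl','wb'))
cv2.imwrite('pics/s13.png',cv2.resize(w[265:335,230:350],None,fx=6.5,fy=6.5,interpolation=cv2.INTER_CUBIC)[:,:,::-1])
E
```

```text
(no output)
```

View pics/s13.png

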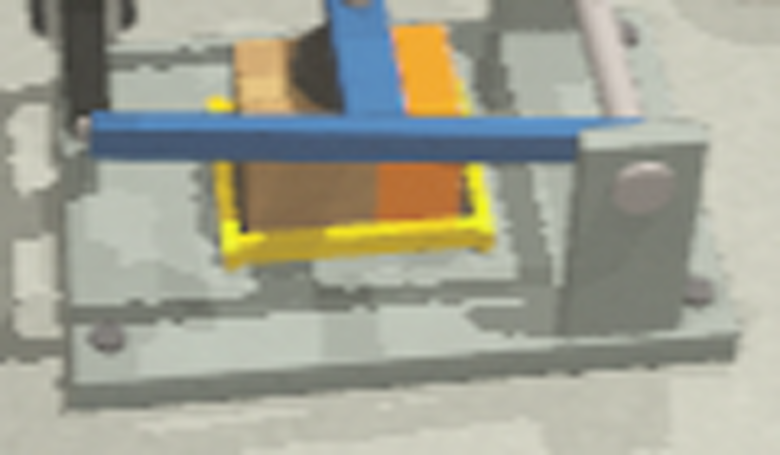

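```bash
cat > edge.py <<'E'
from h import *
S=cam('side'); O=np.array([.573,-.0915,0])
def px(u,sc=6.5,off=(230,265)): return [(u[0]+.5)/sc-.5+off[0],(u[1]+.5)/sc-.5+off[1]]
def yawline(a,b,z):
    A,B=onz(S,a,z),onz(S,b,z); d=B-A; return np.degrees(np.arctan2(d[1],d[0])),A,B
def slope(a,b,yp,yaw):
    yw=np.radians(yaw); ex=np.array([np.cos(yw),np.sin(yw),0]);ey=np.array([-np.sin(yw),np.cos(yw),0]);P=[]
    for uv in (a,b):
        o,d=ray(S,uv); t=(yp-(o-O)@ey)/(d@ey); X=o+t*d-O; P.append((X@ex,X[2]))
    P=np.array(P); d=P[1]-P[0]; k=d[1]/d[0]
    return np.degrees(np.arctan(k)).round(2),P.round(4).tolist(),'z@hinge',(P[1][1]+k*(.1-P[1][0])).round(4),'z@bar',(P[0][1]+k*(-.11-P[0][0])).round(4)
E
python3 - <<'E'
from edge import *
print('base edge yaw',yawline(px((68,385)),px((738,333)),.02))
print('base bottom',yawline(px((66,408)),px((736,357)),0))
print('rim near',yawline(px((225,240)),px((495,222)),.032))
for yaw in (-3.3,-2.5):
    print('base',slope(px((68,385)),px((738,333)),-.095,yaw))
    print('arm top outer',slope(px((92,131)),px((578,133)),-.077,yaw))
    print('arm bot outer',slope(px((92,160)),px((578,161)),-.077,yaw))
E
```

```text
base edge yaw (np.float64(-3.616803651169963), array([ 0.44668314, -0.17721957,  0.02      ]), array([ 0.71582953, -0.19423208,  0.02      ]))
base bottom (np.float64(-3.785676556245883), array([ 0.44560045, -0.17241276,  0.        ]), array([ 0.71850419, -0.19047048,  0.        ]))
rim near (np.float64(-4.044223745277468), array([ 0.51693256, -0.12348901,  0.032     ]), array([ 0.62883351, -0.13140068,  0.032     ]))
base (np.float64(-0.39), [[-0.1212, 0.0227], [0.1482, 0.0208]], 'z@hinge', np.float64(0.0212), 'z@bar', np.float64(0.0226))
arm top outer (np.float64(-6.19), [[-0.107, 0.1446], [0.0779, 0.1246]], 'z@hinge', np.float64(0.1222), 'z@bar', np.float64(0.145))
arm bot outer (np.float64(-6.18), [[-0.1075, 0.1292], [0.0791, 0.109]], 'z@hinge', np.float64(0.1067), 'z@bar', np.float64(0.1295))
base (np.float64(-1.39), [[-0.1225, 0.0248], [0.1477, 0.0182]], 'z@hinge', np.float64(0.0194), 'z@bar', np.float64(0.0245))
arm top outer (np.float64(-7.01), [[-0.1081, 0.1462], [0.0771, 0.1234]], 'z@hinge', np.float64(0.1206), 'z@bar', np.float64(0.1464))
arm bot outer (np.float64(-7.02), [[-0.1086, 0.1308], [0.0783, 0.1078]], 'z@hinge', np.float64(0.1051), 'z@bar', np.float64(0.131))
```

>>> {"op": "apply_moves", "data": {
  "plan": [
    [[0,0,0.004,0,0,0,1],[0,-0.001,0.008,0,0,0,1],[0,-0.001,0.012,0,0,0,1],[0,-0.001,0.015,0,0,0,1],[0,-0.001,0.018,0,0,0,1],[0,-0.001,0.02,0,0,0,1],[0,-0.001,0.02,0,0,0,1],[0,-0.001,0.02,0,0,0,1]]
  ],
  "force": 80
}}

```text
time: 12.95
tool_pos: [0.4632, -0.0856, 0.1003]
tcp_rot: [-2.283, -2.153, 0.002]
wrist_force: [-7.3, 6.2, 8.6]
width: 0.183
```

```bash
python3 - <<'E'
from h import *
w=read_camera('side');s,Rm=st()
print(s['tool_pos'],s['time'],yaw_of(Rm),s['wrist_force'],s['width'])
cv2.imwrite('pics/s14.png',cv2.resize(w[265:335,230:350],None,fx=6.5,fy=6.5,interpolation=cv2.INTER_CUBIC)[:,:,::-1])
E
```

```text
[ 0.46322794 -0.0856411   0.10035894] 13.0 86.64388260341379 [-5.83015272  6.58767086  7.74387719] 0.18137621362934978
```

View pics/s14.png

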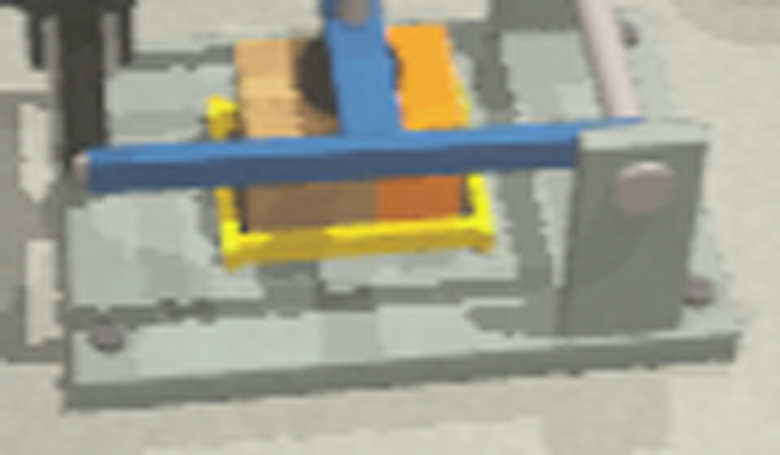

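```bash
python3 - <<'E'
from edge import *
yaw=-3.6
print('base',slope(px((68,385)),px((738,333)),-.095,yaw))
print('arm top outer',slope(px((90,164)),px((578,137)),-.077,yaw))
print('arm bot outer',slope(px((90,193)),px((578,166)),-.077,yaw))
# pixel shift expected for level
w=read_camera('side')
hsv=cv2.cvtColor(w,cv2.COLOR_RGB2HSV); m=cv2.inRange(hsv,(100,90,40),(125,255,255))
lo=[(x,270+np.where(m[270:305,x])[0].max()+.5) for x in range(245,318)]
lo=np.array(lo);c=np.polyfit(lo[:,0],lo[:,1],1);print(c,np.std(lo[:,1]-np.polyval(c,lo[:,0])))
print('bot fit',slope((246,np.polyval(c,246)),(316,np.polyval(c,316)),-.077,yaw))
g=cv2.cvtColor(w,cv2.COLOR_RGB2GRAY).astype(float)
# base top edge: strongest bright->dark gradient
pts=[]
for x in range(245,340):
    yy=np.polyval(np.polyfit([240,343],[324,316],1),x); r=range(int(yy)-4,int(yy)+5)
    gd=[g[y+1,x]-g[y-1,x] for y in r]; pts.append((x,list(r)[int(np.argmin(gd))]))
pts=np.array(pts,float); c2=np.polyfit(pts[:,0],pts[:,1],1); k=abs(pts[:,1]-np.polyval(c2,pts[:,0]))<1.2;c2=np.polyfit(pts[k,0],pts[k,1],1);print(c2,k.sum())
print('base fit',slope((246,np.polyval(c2,246)),(338,np.polyval(c2,338)),-.095,yaw), yawline((246,np.polyval(c2,246)),(338,np.polyval(c2,338)),.02)[0])
E
```

```text
base (np.float64(-0.02), [[-0.1207, 0.0219], [0.1484, 0.0218]], 'z@hinge', np.float64(0.0218), 'z@bar', np.float64(0.0219))
arm top outer (np.float64(-1.15), [[-0.1079, 0.1265], [0.0783, 0.1228]], 'z@hinge', np.float64(0.1224), 'z@bar', np.float64(0.1266))
arm bot outer (np.float64(-1.26), [[-0.1084, 0.1108], [0.0796, 0.1067]], 'z@hinge', np.float64(0.1062), 'z@bar', np.float64(0.1108))
[-6.40812045e-02  3.09808188e+02] 0.5766364596719037
bot fit (np.float64(-0.52), [[-0.1021, 0.1109], [0.073, 0.1093]], 'z@hinge', np.float64(0.1091), 'z@bar', np.float64(0.111))
[-7.25503919e-02  3.40995241e+02] 95
base fit (np.float64(-0.47), [[-0.1055, 0.0227], [0.1349, 0.0207]], 'z@hinge', np.float64(0.021), 'z@bar', np.float64(0.0227)) -3.974274882039766
```

>>> {"op": "apply_moves", "data": {
  "plan": [
    [[0,0,0.001,0,0,0,1],[0,0,0.002,0,0,0,1],[0,0,0.003,0,0,0,1],[0,0,0.004,0,0,0,1],[0,0,0.004,0,0,0,1],[0,0,0.004,0,0,0,1],[0,0,0.004,0,0,0,1],[0,0,0.004,0,0,0,1]]
  ],
  "force": 80
}}

```text
time: 13.72
tool_pos: [0.4632, -0.0856, 0.0965]
tcp_rot: [-2.283, -2.153, 0.002]
wrist_force: [-6.4, 5.2, 9.0]
width: 0.179
```

```bash
python3 - <<'E'
from edge import *
w=read_camera('side');t=read_camera('top');s,Rm=st()
print(s['tool_pos'],s['time'],s['wrist_force'],s['width'])
cv2.imwrite('pics/s15.png',cv2.resize(w[265:335,230:350],None,fx=6.5,fy=6.5,interpolation=cv2.INTER_CUBIC)[:,:,::-1])
cv2.imwrite('pics/side15.png',w[:,:,::-1]);cv2.imwrite('pics/top15.png',t[:,:,::-1])
yaw=-3.7
hsv=cv2.cvtColor(w,cv2.COLOR_RGB2HSV); m=cv2.inRange(hsv,(100,90,40),(125,255,255))
lo=np.array([(x,270+np.where(m[270:305,x])[0].max()+.5) for x in range(245,317)])
c=np.polyfit(lo[:,0],lo[:,1],1);r=abs(lo[:,1]-np.polyval(c,lo[:,0]));c=np.polyfit(lo[r<1,0],lo[r<1,1],1);print(c,(r<1).sum())
print('bot fit',slope((246,np.polyval(c,246)),(316,np.polyval(c,316)),-.077,yaw))
E
```

```text
[ 0.46317742 -0.08561175  0.09647665] 13.8167 [-7.19036991  6.31327935  8.78994061] 0.18191824861370426
[-8.35407999e-02  3.15788537e+02] 62
bot fit (np.float64(1.18), [[-0.102, 0.1065], [0.0731, 0.1101]], 'z@hinge', np.float64(0.1106), 'z@bar', np.float64(0.1063))
```

View pics/s15.png

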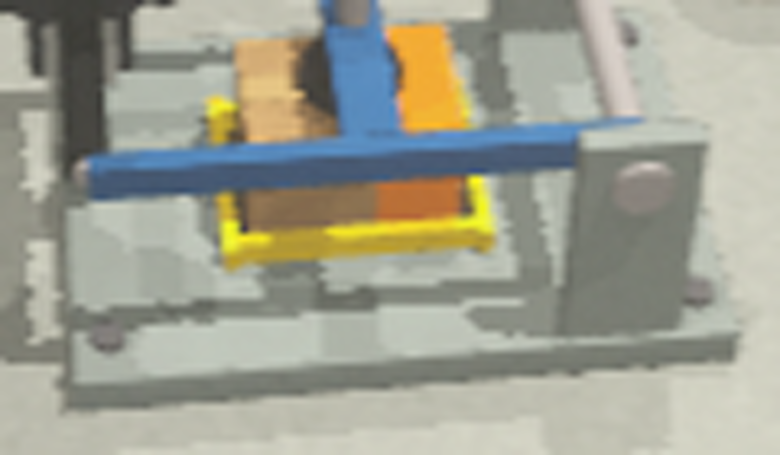

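View pics/side15.png

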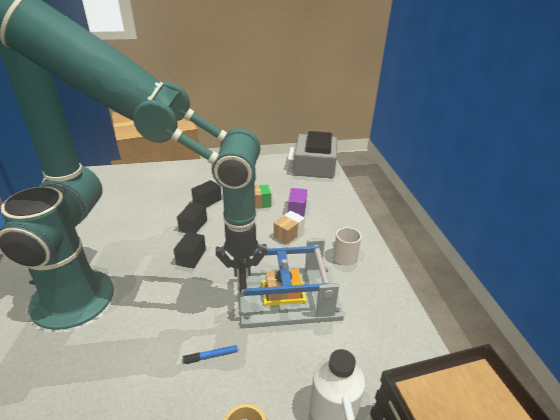

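View pics/top15.png

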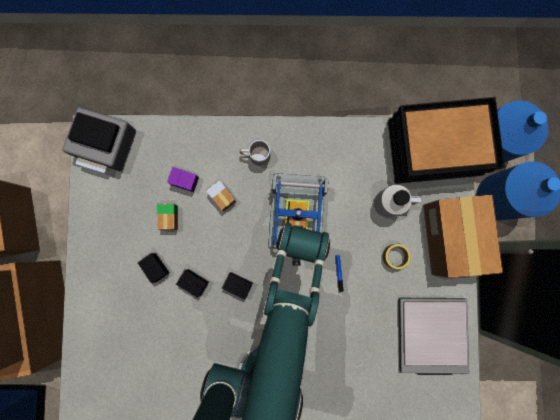

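```bash
python3 - <<'E'
from edge import *
w=cv2.imread('pics/side15.png').astype(float)
B=w[:,:,0]-w[:,:,2]   # blue minus red
def sub(p,thr):  # first downward crossing going down
    for i in range(len(p)-1):
        if p[i]>=thr>p[i+1]: return i+(p[i]-thr)/(p[i]-p[i+1])
lo=[];hi=[]
for x in range(248,316):
    yc=int(round(np.polyval(np.polyfit([244,318],[292.5,287.5],1),x)))
    a=sub(B[yc:yc+12,x],22); b=sub(B[yc-9:yc+1,x][::-1],25)
    if a is not None: lo.append((x,yc+a))
    # outer-face/top-face brightness step
    g=w[yc-5:yc+5].sum(2)[:,x]; d=np.diff(g); 
    hi.append((x,yc-5+np.argmin(d[1:7])+1.5))
for nm,L,thr in (('bot',lo,.7),('faceEdge',hi,.9)):
    L=np.array(L,float)
    for _ in range(4):
        c=np.polyfit(L[:,0],L[:,1],1); L=L[abs(L[:,1]-np.polyval(c,L[:,0]))<thr]
    print(nm,len(L),c)
    for yaw in (-3.3,-3.7): print(yaw,slope((248,np.polyval(c,248)),(315,np.polyval(c,315)),-.077,yaw))
for nm,a,b in (('hand bot',(90,200),(578,167)),('hand top',(92,170),(578,140))): print(nm,slope(px(a),px(b),-.077,-3.7))
E
```

```text
bot 68 [-7.10115953e-02  3.12565721e+02]
-3.3 (np.float64(-0.3), [[-0.0977, 0.1077], [0.0703, 0.1069]], 'z@hinge', np.float64(0.1067), 'z@bar', np.float64(0.1078))
-3.7 (np.float64(0.14), [[-0.0971, 0.107], [0.0707, 0.1074]], 'z@hinge', np.float64(0.1075), 'z@bar', np.float64(0.107))
faceEdge 68 [-6.67633699e-02  3.07323300e+02]
-3.3 (np.float64(-0.55), [[-0.0973, 0.1226], [0.0693, 0.121]], 'z@hinge', np.float64(0.1207), 'z@bar', np.float64(0.1227))
-3.7 (np.float64(-0.13), [[-0.0967, 0.1219], [0.0697, 0.1215]], 'z@hinge', np.float64(0.1214), 'z@bar', np.float64(0.1219))
hand bot (np.float64(-0.14), [[-0.1084, 0.1067], [0.0797, 0.1062]], 'z@hinge', np.float64(0.1062), 'z@bar', np.float64(0.1067))
hand top (np.float64(-0.54), [[-0.1071, 0.123], [0.0785, 0.1213]], 'z@hinge', np.float64(0.1211), 'z@bar', np.float64(0.1231))
```

```bash
python3 - <<'E'
from h import *
s,_=st(); print(s['tool_pos'],s['wrist_force'],s['width'],s['time'])
print(bot.finish_job())
E
```

```text
[ 0.46317742 -0.08561175  0.09647665] [-7.19036991  6.31327935  8.78994061] 0.18191824861370426 13.8167
the job is handed in; nothing more can be done
None
```

I put the orange-band carton flat in the yellow-rimmed tray, let it go, and pulled the press handle down to level. The job was handed in at 13.8 s with the gripper still holding the handle.

- **Level:** The side-camera edge fits put the blue arms within about 0.5° of level. The TCP had dropped 209 mm of the 210 mm needed. One rougher colour-mask fit disagreed, reading 1.2° past level. I put that down to poor edge picking and redid it with a sub-pixel fit.
- **Holding:** The wrist sensor showed about 9 N upward, which is close to the 10 N expected at level with a carton under the pad. It also showed about 7 N and 6 N sideways, from slight misalignment in the grip.
- **Carton:** It came down about 3 mm too far towards the hinge, so I shifted it back before letting go. The views after release showed it flat inside the rim, and the last side picture shows the pad over it.
- **Other things:** In the last overhead picture, the other cartons, tape roll, mug, jug and marker looked to be where they started. I checked that by eye and did not measure it.

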